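# Face the tall jar to the front of the pantry carousel

### The arm

A 6-joint arm with a two-finger parallel gripper is mounted at the origin on the work surface. World frame = base frame: x ahead of the robot, y to its left, z up, the work surface at z = 0. Lengths are in m, angles in degrees, forces in N, time in s.
With the tool pointing down it reaches from about 0.35 to 0.925 m from the base axis. Payload 6.4 kg.
Tool frame: the origin (TCP) lies on the front face of the gripper's body, between the roots of the fingers; the fingertips stand 97 mm ahead of it and the grasp point (between the pads) lies 78 mm ahead of it; z points along the fingers, y is the line along which they close (so a half turn about z gives the same grasp; the last joint's range is limited). The gripper opens to 94 mm and grips with 3 to 60 N. Pads are 16 mm wide; open, the fingers measure 119 mm over their backs; the gripper's body (75 mm by 177 mm) begins 78 mm behind the grasp point.
Start: joints at [-9.975, 14.043, 89.255, -0, 76.702, -9.975], TCP at [0.65, 0, 0.303] pointing down, gripper open.
Joint ranges: [-179.41, 179.41], [-58.25, 129.5], [7.25, 145.43], [-54.29, 234.29], [11.92, 165.04], [-157.13, 157.13]. Speed limits (degrees/s): [147.25, 147.25, 180, 180, 180, 180].

### API

Orientations are given as [roll, pitch, yaw] about the fixed x, y, z axes, in that order (R = Rz(yaw) Ry(pitch) Rx(roll)).
In Python, from rig import manip gives the robot as it stands.
- The arm moves only by the shell command python3 -m creep 'ROWS' [FORCE]. ROWS is JSON, a list that holds one entry, the list of rows, each a list of 7 numbers: the turn, a rotation vector about the tool's x, y, z in degrees, then the shift along the tool's x, y, z in m, then the closure, from 0 (fully open) to 1 (shut). In form: [[[ax, ay, az, x, y, z, gripper], ...]]. A call has 1 to 20 rows; each row shifts and turns the commanded pose from where the row before left it, along the tool's axes as they then stand; what a row does not reach is not made up. A row lasts 1/12 s, in which the tool goes at most 41.7 mm and 7.16 degrees, less where a joint would pass 70% of its speed; a pose out of reach is approached as far as the arm can. A call with a gripper value outside its range is refused whole. The fingers move at their own pace and stop on an object; FORCE is the grip in N (left out, the last holds). Time passes only in rows, so rows that do not move let the fingers close. It gives the time, the measured TCP pose, the force, the opening and the grip force at its end, in the units of the state.
- manip.sense(): the state, without advancing time (a new reading comes with each control period).
- manip.snapshot(name): name is "scene" or "side" or "wrist"; returns the picture (400x640x3 uint8, red, green, blue); there is no depth.
- manip.camera_model(name): a dict with "fx", "fy", "cx", "cy" (pixels), "R" (3x3) and "t" (3): a world point X has camera coordinates R X + t. Camera axes: x right, y down, z forward; pixel columns grow to the right and rows downward; lengths in m; the calibration is good to about 2 mm. A picture is of the moment at which its call begins: read the wrist's pose just before it. camera_model takes no time and is no camera call; for the wrist camera it gives the pose at the moment of the call.
- manip.hand_in(): hands the job in; it is judged then, once.
The state is a dict: "t": time; "joint_pos": joint angles; "qvel": joint speeds; "joint_efforts": joint torques, N m; "eef_pos": TCP position; "ee_rot": TCP orientation; "force": force on the tool from outside, world axes, zero at the start; "torque": the same for the moment, N m; "width": finger opening in m; "gripper_force": force on a finger pad.
Only numpy, scipy, OpenCV 4.12 (cv2) and the standard library are available. Lean on these libraries where they do the work, as an engineer would, in place of code of your own. Each camera call takes 0.05 s, during which the arm holds its last target. There are 200 camera calls.

### The job

Stand the aluminium shelf-edge rail flush against the front edge of the carousel's wooden base, about centred on it, and let go of it. Then turn the sprung turntable (its steel post is the handle) until the one tall jar faces the front, standing squarely behind the middle of the rail, and finish while still holding the turntable there, still, with the gripper; the rail stays flush. Keep every jar standing on the turntable and leave the other things on the table where they are.

Things in the scene. Friction and masses are not known exactly. Their poses are not given: they have to be found in the camera images.
- plinth: The carousel's fixed wooden base board, 18 mm high. Origin at table height on the turntable's vertical axis. Its -x side is the front (roughly the robot's left, towards the rail): front edge, an upright face 260 mm long, at x = -165 mm; board ends at x = +125, y = -130 and +130 mm. The front shows the widest bare board: 53 mm beyond the disc, 13 mm at the rear, 18 mm at the sides
- turntable: Round wooden disc, radius 112 mm, from 28 to 38 mm above the table; origin at table height on its axis, +x towards the post. A spindle stub of radius 9 mm rises 30 mm at its centre. A spring (0.3 N m per rad either way from the start position) returns it when let go. Turns 1.9 rad either way; the job needs 0.45 to 1.5. Jars stand 85 mm from the axis, 0.65 rad apart, opposite the post
- post_top (a point): Centre of the top of the upright round steel post fixed on the turntable: 16 mm diameter, 70 mm tall above the disc, top 108 mm above the table, 92 mm from the turntable's axis. At the start it is at the rear of the carousel, away from the jars
- tall_jar: The one tall jar: glass with a steel lid, 42 mm across, 98 mm tall (its top 136 mm above the table), 0.13 to 0.25 kg, standing loose on the turntable. Origin at the centre of its underside. It faces front when it lies straight from the turntable's axis towards the middle of the front edge (in the base's frame y = 0, x = -85 mm)
- jar_a: A short glass jar with a steel lid, 42 mm across, 62 mm tall, standing loose on the turntable; origin at the centre of its underside. Must stay standing on the turntable
- jar_b: A short glass jar with a steel lid, 42 mm across, 62 mm tall, standing loose on the turntable; origin at the centre of its underside. Must stay standing on the turntable
- jar_c: A short glass jar with a steel lid, 42 mm across, 62 mm tall, standing loose on the turntable; origin at the centre of its underside. Must stay standing on the turntable
- jar_d: A short glass jar with a steel lid, 42 mm across, 62 mm tall, standing loose on the turntable; origin at the centre of its underside. Must stay standing on the turntable
- rail: Aluminium L-section shelf-edge rail, 200 mm long, 0.2 to 0.4 kg, standing on the table left of the carousel: upright wall 10 mm thick, 60 mm high, foot 26 mm wide, 5 mm thick on the side away from the carousel. Origin at the middle of the flush face's lower edge; +x points out of that face to the carousel, y along the rail; wall x = -10 to 0 mm. Set against the base it rises 42 mm above the board
- rail_end_l (a point): Point on the rail's flush face at its +y end, 9 mm above the table when standing
- rail_end_r (a point): Point on the rail's flush face at its -y end, 9 mm above the table when standing
- soup_can: Bystander: can, 66 mm across, 100 mm tall; origin at the centre of its underside; leave alone
- fish_can: Bystander: flat can, 84 mm across, 38 mm tall; origin at the centre of its underside; leave alone
- carton: Bystander: cardboard carton 50 x 100 x 85 mm; origin at the centre of its underside; leave alone
- mug: Bystander: white mug, 80 mm across, 85 mm tall; origin at the centre of its underside; leave alone
- tape_roll: Bystander: cardboard roll core lying flat, 90 mm across, 48 mm tall; origin at the centre of its underside; leave alone
- milk_can: Bystander: can, 74 mm across, 80 mm tall; origin at the centre of its underside; leave alone

How it is judged:
By the outcome, as a careful person would: the job done as asked, in the order asked, and still so for the second after the job is handed in, while the arm keeps its last pose, push and grip.
It also fails if it takes over 56 s, if anything falls off the work surface, if the arm or the gripper's body presses on something with over 40 N, if the wrist force passes 120 N, or if a joint passes its speed limit or range.

## Working session

There is one attempt and no reset: what is moved stays moved. The work goes in short steps, Python scripts to look and compute and a shell command to move; the robot and the scene stay as the last step left them, time stands still between calls to the robot, and variables do not carry over. Pictures are saved under pics/ and viewed, at most 10 in all, crops included, and the job is handed in when it is done.

```bash
ls; mkdir -p pics; python3 - <<'E'
from rig import manip
import cv2
for n in ("scene","side"):
    cv2.imwrite(f"pics/{n}0.png",manip.snapshot(n)[:,:,::-1])
    c=manip.camera_model(n);print(n,c)
s=manip.sense();print(s)
E
```

```text
pics
scene {'fx': 517.9927031468726, 'fy': 517.9927031468726, 'cx': 330.7905047542399, 'cy': 204.07313105436967, 'R': array([[-0.33098968,  0.9435682 ,  0.01117534],
       [ 0.75576008,  0.27216364, -0.595612  ],
       [-0.56504206, -0.18869555, -0.80319453]]), 't': array([ 0.2008552 , -0.36520574,  2.00072496])}
side {'fx': 433.77333766355065, 'fy': 433.77333766355065, 'cx': 318.87017888420047, 'cy': 202.98892721691524, 'R': array([[ 0.93801015, -0.34630945,  0.01437789],
       [-0.17785986, -0.51652427, -0.83759689],
       [ 0.29749424,  0.78311713, -0.54609956]]), 't': array([-0.52180429,  0.17139853,  1.15715866])}
{'t': 0.1, 'joint_pos': array([-9.97280804e+00,  1.40794978e+01,  8.93172434e+01, -1.59321166e-03,
        7.67015517e+01, -9.97465285e+00]), 'qvel': array([-0.03622701, -0.0660526 , -0.07641055,  0.01427043, -0.0520173 ,
       -0.00775075]), 'joint_efforts': array([ 3.34354118e-04, -4.16915452e+01, -3.15525234e+01,  6.87146815e-02,
        3.09705036e-02, -6.25096459e-05]), 'eef_pos': array([6.49626629e-01, 9.36212921e-05, 3.01668738e-01]), 'ee_rot': array([-1.79902924e+02, -1.54991228e-02,  9.00021995e+01]), 'force': array([-0.26041296,  0.05773309, -0.23534692]), 'torque': array([ 0.09177637,  0.02371243, -0.03090633]), 'gripper_force': 0.0, 'width': 0.09370535775423755}
```

View pics/scene0.png

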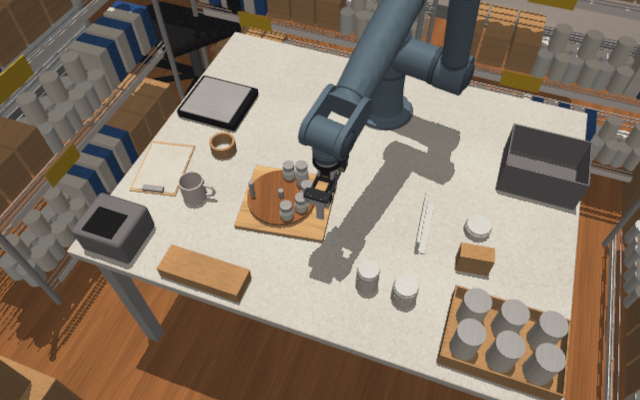

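View pics/side0.png

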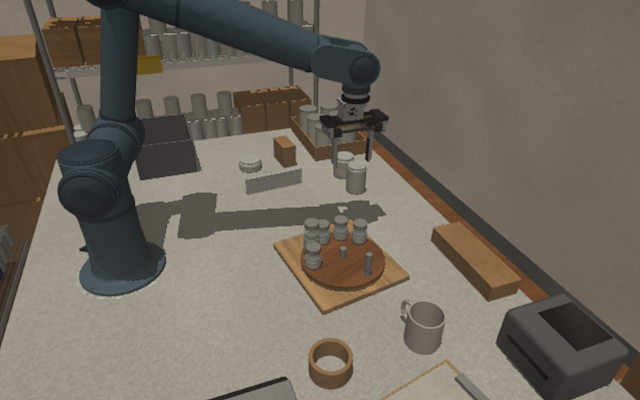

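The scene view shows the rail near (425,222) and the carousel near (285,203), partly hidden by the gripper. The side view shows the carousel at (340,262), its post at (368,265) and the rail at (273,181).

```bash
cat > h.py <<'E'
import numpy as np, cv2
from rig import manip
def ray(c,uv,z):
    d=c["R"].T@np.array([(uv[0]-c["cx"])/c["fx"],(uv[1]-c["cy"])/c["fy"],1]); o=-c["R"].T@c["t"]
    return o+d*(z-o[2])/d[2]
def proj(c,X):
    p=c["R"]@np.array(X)+c["t"]; return np.array([c["fx"]*p[0]/p[2]+c["cx"],c["fy"]*p[1]/p[2]+c["cy"]])
E
python3 - <<'E'
from h import *
a=cv2.imread("pics/side0.png")[200:320,260:420]; b=cv2.imread("pics/scene0.png")[180:270,390:510]; 
c=cv2.imread("pics/side0.png")[150:210,230:310]
A=cv2.resize(a,(800,600),interpolation=cv2.INTER_CUBIC);cv2.imwrite("pics/c1.png",A)
m=manip.camera_model("scene");s=manip.camera_model("side")
print("rail scene",ray(m,(427,195),.06),ray(m,(421,251),.0))
print("rail side",ray(s,(246,191),.0),ray(s,(302,184),.0),ray(s,(302,170),.06),ray(s,(246,181),.06))
print("board scene",[ray(m,p,.018).round(3) for p in((252,166),(235,232),(327,242))])
print("board side",[ray(s,p,.018).round(3) for p in((275,247),(324,304),(408,271))])
for n,p,z in(("soup?",(367,287),0),("c2",(404,300),0),("fish",(478,232),0),("carton",(475,268),0)):print(n,ray(m,p,z).round(3))
E
```

```text
rail scene [0.39912002 0.25683851 0.06      ] [0.57400298 0.28786549 0.        ]
rail side [0.39154884 0.27675299 0.        ] [0.58838161 0.25934589 0.        ] [0.58668086 0.25292947 0.06      ] [0.38847126 0.24097999 0.06      ]
board scene [array([ 0.447, -0.346,  0.018]), array([ 0.716, -0.282,  0.018]), array([0.653, 0.003, 0.018])]
board side [array([ 0.399, -0.072,  0.018]), array([ 0.452, -0.318,  0.018]), array([ 0.7  , -0.283,  0.018])]
soup? [0.751 0.165 0.   ]
c2 [0.755 0.28  0.   ]
fish [0.442 0.444 0.   ]
carton [0.578 0.458 0.   ]
```

View pics/c1.png

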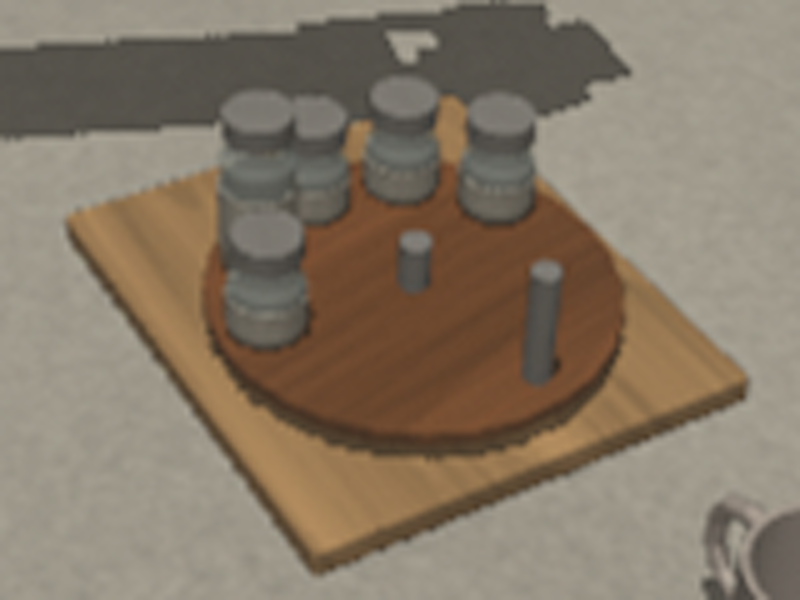

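The crop shows the tall jar at crop (259,105), on the robot-near side of the front, the post top at (546,270) and the stub top at (415,240). I'm moving over the rail to look with the wrist camera.

```bash
python3 -m creep '[[[0,0,0,0.032,-0.0156,0,0],[0,0,0,0.032,-0.0156,0,0],[0,0,0,0.032,-0.0156,0,0],[0,0,0,0.032,-0.0156,0,0],[0,0,0,0.032,-0.0156,0,0],[0,0,0,0.032,-0.0156,0,0],[0,0,0,0.032,-0.0156,0,0],[0,0,-7,0,0,0,0],[0,0,-7,0,0,0,0],[0,0,-7,0,0,0,0],[0,0,-7,0,0,0,0],[0,0,-7,0,0,0,0],[0,0,-7,0,0,0,0],[0,0,-7,0,0,0,0],[0,0,-7,0,0,0,0],[0,0,-7,0,0,0,0],[0,0,-7,0,0,0,0],[0,0,-7,0,0,0,0],[0,0,-7,0,0,0,0],[0,0,-6,0,0,0,0]]]'
python3 - <<'E'
from h import *
w=manip.camera_model("wrist");a=manip.snapshot("wrist")[:,:,::-1];cv2.imwrite("pics/w1.png",a)
b=manip.snapshot("scene")[:,:,::-1];cv2.imwrite("pics/s1.png",b)
cv2.imwrite("pics/m1.png",np.vstack([cv2.resize(a,(480,300)),cv2.resize(b[150:250,225:385],(480,300),interpolation=cv2.INTER_CUBIC)]))
print(w,manip.sense()["eef_pos"],manip.sense()["ee_rot"])
E
```

```text
t: 1.77
eef_pos: [0.5406, 0.2239, 0.3021]
ee_rot: [-180.0, -0.1, -179.7]
force: [-0.1, -0.8, -0.1]
width: 0.094
gripper_force: 0.0
{'fx': 340.9753402164982, 'fy': 340.9753402164982, 'cx': 322.1406979467063, 'cy': 206.35157165542233, 'R': array([[-4.76651331e-03,  9.99987307e-01, -1.63309018e-03],
       [ 9.66791670e-01,  5.02557041e-03,  2.55516359e-01],
       [ 2.55521323e-01, -3.60935856e-04, -9.66803353e-01]]), 't': array([-0.22072319, -0.55045836,  0.25252715])} [0.54057991 0.22395119 0.30216006] [-1.79990217e+02 -5.07415425e-02  1.79983311e+02]
```

View pics/m1.png

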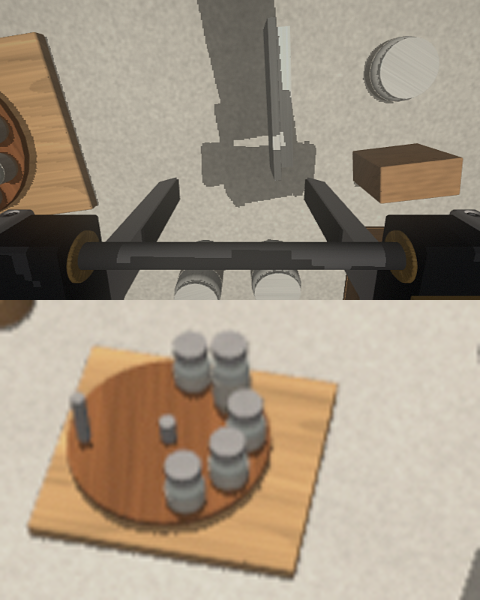

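The wrist view shows the rail from (356,24) to (361,233) in full-size pixels, and the board's front corners near (51,44) and (129,276). The scene crop shows the board corners, stub, post and jars clearly.

```bash
python3 - <<'E'
from h import *
a=cv2.imread("pics/w1.png")
A=cv2.resize(a[10:250,330:400],None,fx=2.5,fy=2.5,interpolation=cv2.INTER_CUBIC)
B=cv2.resize(a[30:290,0:150],None,fx=2.3,fy=2.3,interpolation=cv2.INTER_CUBIC)
h=600;o=np.zeros((h,A.shape[1]+B.shape[1]+10,3),np.uint8);o[:A.shape[0],:A.shape[1]]=A;o[:B.shape[0],A.shape[1]+10:]=B
print(A.shape);cv2.imwrite("pics/m2.png",o)
c=manip.camera_model("scene");s=manip.camera_model("side")
cs=[(337.7,177.7),(323.3,242.3),(256.7,165.3),(235,227.3)]
P=[ray(c,p,.018) for p in cs];print(np.round(P,3))
print("side corners",[ray(s,p,.018).round(3) for p in((274,244.5),(323.5,312.5),(409,276))])
print("stub",ray(c,(225+167/3,150+120/3),.068).round(4),ray(s,(343,248),.068).round(4))
print("post",ray(c,(225+78/3,150+100/3),.108).round(4),ray(s,(369.2,254),.108).round(4))
print("tall",ray(c,(225+230/3,150+42/3),.136).round(4),ray(s,(311.8,221),.136).round(4))
E
```

```text
(600, 175, 3)
[[ 0.396 -0.049  0.018]
 [ 0.658 -0.007  0.018]
 [ 0.439 -0.332  0.018]
 [ 0.7   -0.29   0.018]]
side corners [array([ 0.399, -0.061,  0.018]), array([ 0.441, -0.343,  0.018]), array([ 0.693, -0.3  ,  0.018])]
stub [ 0.5464 -0.1937  0.068 ] [ 0.5503 -0.1951  0.068 ]
post [ 0.5815 -0.2775  0.108 ] [ 0.5803 -0.2822  0.108 ]
tall [ 0.4742 -0.1465  0.136 ] [ 0.4817 -0.1441  0.136 ]
```

View pics/m2.png

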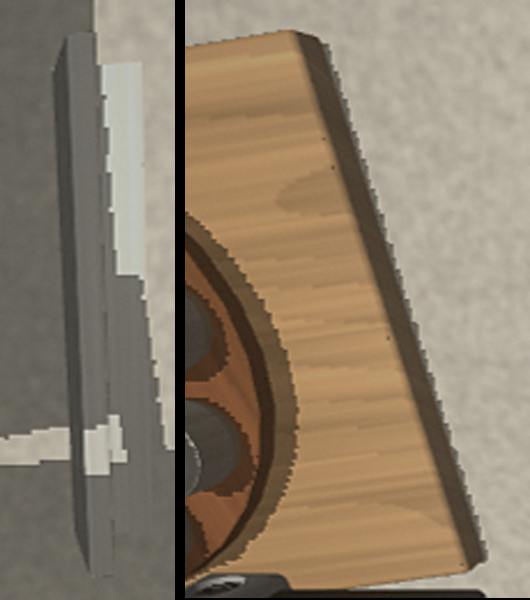

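The crop shows the rail's flush-face top edge running from full-size (356.8,23) to (366.4,241). The board's front top edge runs from (48.7,43.5) to (122.2,277.8).

```bash
python3 - <<'E'
from h import *
w=manip.camera_model("wrist")
f=lambda n,l,z:print(n,[(r:=ray(w,p,z)).round(4) for p in l],"ang",np.degrees(np.arctan2(*(ray(w,l[1],z)-ray(w,l[0],z))[[1,0]])).round(2))
f("rail top flush",[(356.8,23.2),(366.4,240.8)],.06)
f("rail top back",[(368.8,23.2),(375.2,240.8)],.06)
f("rail bot flush",[(330+53/2.5,10+70/2.5),(330+76/2.5,10+525/2.5)],.0)
f("board top",[(48.7,43.5),(122.2,277.8)],.018)
f("board bot",[(60.9,48.3),(131.3,272.6)],0)
E
```

```text
rail top flush [array([0.3892, 0.2535, 0.06  ]), array([0.5885, 0.2681, 0.06  ])] ang 4.2
rail top back [array([0.3892, 0.2638, 0.06  ]), array([0.5885, 0.277 , 0.06  ])] ang 3.78
rail bot flush [array([0.3887, 0.2535, 0.    ]), array([0.585 , 0.2683, 0.    ])] ang 4.33
board top [array([ 0.3968, -0.0467,  0.018 ]), array([ 0.6504, -0.0124,  0.018 ])] ang 7.71
board bot [array([ 0.398 , -0.0482,  0.    ]), array([ 0.6524, -0.0117, -0.    ])] ang 8.17
```

```bash
python3 -m creep '[[[0,0,0,0.016,0.0218,0,0],[0,0,0,0.016,0.0218,0,0],[0,0,-4.1,0,0,0,0],[0,0,0,0,0,0.03,0],[0,0,0,0,0,0.03,0],[0,0,0,0,0,0.03,0],[0,0,0,0,0,0,0],[0,0,0,0,0,0,0]]]'
python3 - <<'E'
from h import *
a=manip.snapshot("wrist")[:,:,::-1];cv2.imwrite("pics/w2.png",a)
s=manip.sense();print(s["eef_pos"],s["ee_rot"])
w=manip.camera_model("wrist")
R=np.array([np.sin(np.radians(4.1)),-np.cos(np.radians(4.1))]);
for k in(-.1,.1):
  for d in (0,-.01):
    print(proj(w,[.489+k*np.cos(.0716)+d*R[0],.261+k*np.sin(.0716)+d*R[1],.06]))
E
```

```text
t: 2.53
eef_pos: [0.5079, 0.2673, 0.2112]
ee_rot: [-180.0, -0.2, -176.0]
force: [0.2, 1.2, 1.6]
width: 0.0941
gripper_force: 0.0
[0.50908762 0.26768948 0.21337841] [ 1.79995190e+02  9.43240607e-03 -1.75981159e+02]
[314.02788663  39.87059045]
[329.82684297  39.82379876]
[316.21767813 318.57392286]
[328.98164969 318.55698736]
```

View pics/w2.png

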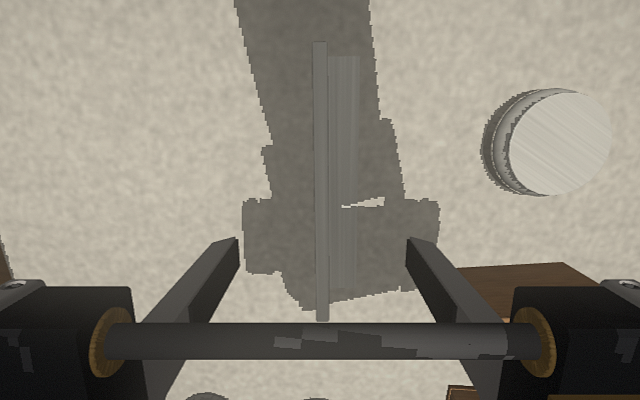

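The rail sits at (313–327, 41) to (316–328, 319), matching my projected estimate, and it is centred between the fingers. Next: descend and grip.

```bash
python3 -m creep '[[[0,0,0,0,0,0.031,0],[0,0,0,0,0,0.031,0],[0,0,0,0,0,0.03,0],[0,0,0,0,0,0,0],[0,0,0,0,0,0,1],[0,0,0,0,0,0,1],[0,0,0,0,0,0,1],[0,0,0,0,0,0,1],[0,0,0,0,0,0,1],[0,0,0,0,0,0,1],[0,0,0,0,0,0,1],[0,0,0,0,0,0,1],[0,0,0,0,0,0,1],[0,0,0,0,0,0,1]]]' 30
```

```text
t: 3.75
eef_pos: [0.5088, 0.2676, 0.1206]
ee_rot: [-180.0, -0.0, -175.9]
force: [0.7, 0.4, -0.5]
width: 0.0308
gripper_force: 0.0
```

```bash
python3 -m creep '[[[0,0,0,0,0,0,1],[0,0,0,0,0,0,1],[0,0,0,0,0,0,1],[0,0,0,0,0,0,1],[0,0,0,0,0,0,1],[0,0,0,0,0,0,1],[0,0,0,0,0,-0.012,1],[0,0,0,0,0,-0.012,1],[0,0,0,0,0,0,1]]]' 30
```

```text
t: 4.5
eef_pos: [0.5103, 0.2682, 0.1478]
ee_rot: [179.9, 0.3, -175.9]
force: [0.6, -0.1, -3.4]
width: 0.0102
gripper_force: 30.0
```

```bash
python3 -m creep '[[[0,0,-3.9,0,0,0,1],[0,0,0,0.0005,-0.0222,0,1],[0,0,0,0.0005,-0.0222,0,1],[0,0,0,0.0005,-0.0222,0,1],[0,0,0,0.0005,-0.0222,0,1],[0,0,0,0.0005,-0.0222,0,1],[0,0,0,0.0005,-0.0222,0,1],[0,0,0,0.0005,-0.0222,0,1],[0,0,0,0.0005,-0.0222,0,1],[0,0,0,0.0005,-0.0222,0,1],[0,0,0,0.0005,-0.0222,0,1],[0,0,0,0.0005,-0.0222,0,1],[0,0,0,0.0005,-0.0222,0,1],[0,0,0,0,0,0,1],[0,0,0,0,0,0,1],[0,0,0,0,0,0,1]]]'
python3 - <<'E'
from h import *
w=manip.camera_model("wrist");a=manip.snapshot("wrist")[:,:,::-1];cv2.imwrite("pics/w3.png",a)
s=manip.sense();print(s["eef_pos"],s["ee_rot"])
np.savez("w3.npz",**w)
E
```

```text
t: 5.83
eef_pos: [0.5399, 0.0034, 0.1448]
ee_rot: [180.0, 0.0, -172.0]
force: [0.3, 0.0, -2.9]
width: 0.0096
gripper_force: 30.0
[0.53975056 0.00371601 0.14470999] [ 1.79981744e+02 -2.20257831e-03 -1.71959973e+02]
```

View pics/w3.png

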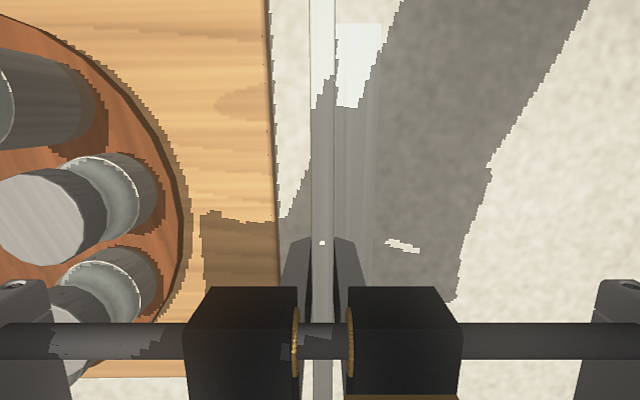

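The board's front top edge runs from (267,0) to (280,285). The rail's flush-face top edge is at about x=310–313.

```bash
python3 - <<'E'
from h import *
w=dict(np.load("w3.npz"));a=cv2.imread("pics/w3.png").astype(float)
def edge(rows,lo,hi,sgn):
    g=cv2.GaussianBlur(a.mean(2),(3,3),0);d=np.diff(g,axis=1)*sgn
    return [(lo+1+np.argmax(d[r,lo:hi]),r) for r in rows]
def edgeS(rows,lo,hi):
    s=a[:,:,2]-a[:,:,0]; s=cv2.GaussianBlur(s,(3,3),0);return [(lo+1+np.argmin(np.diff(s,axis=1)[r,lo:hi]),r) for r in rows]
def line(n,pts,z):
    P=np.array([ray(w,p,z)[:2] for p in pts]);vx,vy,x,y=cv2.fitLine(P.astype(np.float32),cv2.DIST_HUBER,0,1e-4,1e-4).ravel()
    if vx<0:vx,vy=-vx,-vy
    print(n,[tuple(map(int,p)) for p in pts[::4]],"ang",np.degrees(np.arctan2(vy,vx)),"y at .54",y+(.54-x)*vy/vx)
b=edgeS(range(10,200,8),255,290);line("board",b,.018)
d=[(max(range(300,322),key=lambda c:abs(a[r,c+1].mean()-a[r,c-1].mean())),r) for r in range(10,70,4)]+[(max(range(304,320),key=lambda c:abs(a[r,c+1].mean()-a[r,c-1].mean())),r) for r in range(110,200,8)]
line("rail",d,.0845)
E
```

```text
board [(264, 10), (266, 42), (267, 74), (269, 106), (271, 138), (272, 170)] ang 8.613258 y at .54 -0.02760356
rail [(310, 10), (310, 26), (308, 42), (311, 58), (309, 118), (310, 150), (312, 182)] ang 7.49344 y at .54 -0.0023288801
```

```bash
python3 -m creep '[[[0,0,-0.7,0,0,0.008,1],[0,0,0,0,0,0.008,1],[0,0,0,0,0,0.0075,1],[0,0,0,0,-0.007,0,1],[0,0,0,0,-0.007,0,1],[0,0,0,0,-0.006,0,1],[0,0,0,0,0,0,1]]]'; python3 -m creep '[[[0,0,0,0,-0.001,0,1],[0,0,0,0,-0.001,0,1],[0,0,0,0,-0.001,0,1],[0,0,0,0,-0.001,0,1]]]'; python3 -m creep '[[[0,0,0,0,-0.001,0,1],[0,0,0,0,-0.001,0,1],[0,0,0,0,0,0,1]]]'
```

```text
t: 6.47
eef_pos: [0.5431, -0.0178, 0.1208]
ee_rot: [-180.0, -0.0, -171.4]
force: [-0.2, 0.2, -3.9]
width: 0.01
gripper_force: 30.0
t: 6.8
eef_pos: [0.5435, -0.0207, 0.1212]
ee_rot: [180.0, 0.0, -171.3]
force: [0.9, 0.1, -2.3]
width: 0.0101
gripper_force: 30.0
t: 7.05
eef_pos: [0.5437, -0.0219, 0.1212]
ee_rot: [179.9, -0.0, -171.3]
force: [0.8, 4.7, -1.0]
width: 0.01
gripper_force: 30.0
```

```bash
python3 -m creep '[[[0,0,0,0,-0.001,0.0003,1],[0,0,0,0,0,0.0003,1],[0,0,0,0,0,0,1]]]'
python3 - <<'E'
from rig import manip
s=manip.sense();print(s["torque"],s["force"],s["eef_pos"])
E
```

```text
t: 7.3
eef_pos: [0.5438, -0.0221, 0.1208]
ee_rot: [179.8, -0.0, -171.3]
force: [-0.6, 8.1, 0.6]
width: 0.0097
gripper_force: 30.0
[1.73052274 0.14921785 0.04800941] [-0.63170236  8.08179615  0.58605014] [ 0.54379366 -0.02206594  0.12077714]
```

```bash
python3 -m creep '[[[0,0,0,0,0,0,0.7],[0,0,0,0,0,0,0.7],[0,0,0,0,0,0,0.7],[0,0,0,0,0,0,0.7],[0,0,0,0,0,0,0.7],[0,0,0,0,0,0,0.7],[0,0,0,0,0,0,0.7]]]'
```

```text
t: 7.88
eef_pos: [0.5441, -0.0239, 0.1206]
ee_rot: [-180.0, 0.0, -171.3]
force: [-0.1, 0.5, 0.4]
width: 0.028
gripper_force: 0.0
```

```bash
python3 -m creep '[[[0,0,0,0,0,-0.02,0.7],[0,0,0,0,0,-0.02,0.7],[0,0,0,0,0,-0.035,0.7],[0,0,0,0,0,-0.035,0.7],[0,0,0,0,0,-0.035,0.7],[0,0,0,0,0,-0.035,0.7],[0,0,0,0,0,0,0],[0,0,0,0,0,0,0]]]'
python3 - <<'E'
from h import *
w=manip.camera_model("wrist");a=manip.snapshot("wrist")[:,:,::-1];cv2.imwrite("pics/w4.png",a);np.savez("w4.npz",**w)
s=manip.sense();print(s["eef_pos"],s["ee_rot"])
cv2.imwrite("pics/w4c.png",cv2.resize(a[20:260,170:490],(800,600),interpolation=cv2.INTER_CUBIC))
E
```

```text
t: 8.55
eef_pos: [0.545, -0.024, 0.3032]
ee_rot: [-179.9, 0.3, -171.3]
force: [0.1, -0.2, -0.1]
width: 0.0379
gripper_force: 0.0
[ 0.54402398 -0.02375685  0.30076744] [-1.79979890e+02  4.31352647e-02 -1.71302070e+02]
```

View pics/w4c.png

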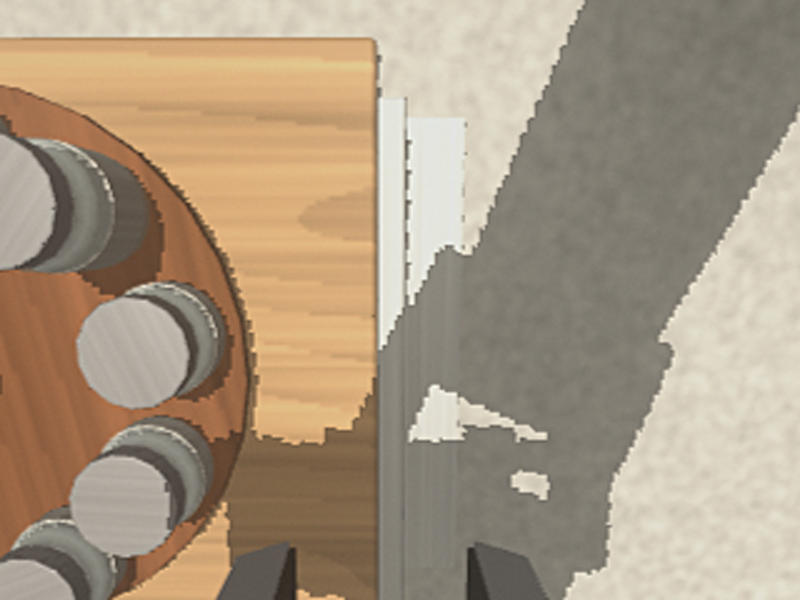

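The rail lies flush and parallel along the board edge (crop x≈378, from row 97 down). The board corner is at crop (375,38).

```bash
python3 - <<'E'
from h import *
w=dict(np.load("w4.npz"))
u=np.array([np.cos(np.radians(8.5)),np.sin(np.radians(8.5))])
b=ray(w,(320,35.2),.018)[:2];r=ray(w,(322,58.8),.06)[:2];r2=ray(w,(322,258),.06)[:2]
n=np.array([u[1],-u[0]]);print(b,r,"end gap",(r-b)@u,"perp(into board +)",(r-b)@n, "rail ang",np.degrees(np.arctan2(*(r2-r)[::-1])))
mid=b+.13*u;ax=mid+.165*n;print("mid",mid,"axis",ax)
# tall jar lid centre from crop: left of image; short lids
for p in((132,350),(122,506)):
    q=ray(w,(170+p[0]/2.5,20+p[1]/2.5),.10)[:2]-ax;print("short rel base x,y",q@n,q@u,np.hypot(*q))
E
```

```text
[ 0.39792403 -0.04973923] [ 0.42488627 -0.04348252] end gap 0.02759088009057631 perp(into board +) -0.0022027125715259545 rail ang 8.635611988571458
mid [ 0.52649609 -0.03052401] axis [ 0.55088465 -0.19371163]
short rel base x,y -0.08459617235841091 -0.01794068233631288 0.08647762982636871
short rel base x,y -0.07704387238492706 0.03685071821552522 0.08540335886289818
```

The rail is within about 2 mm of flush and of centre. I'll seat it with gentle pushes from outside near each end, using closed fingers.

```bash
python3 -m creep '[[[0,0,0,0.026,0.0125,0,1],[0,0,0,0.026,0.0125,0,1],[0,0,0,0.026,0.0125,0,1],[0,0,0,0,0,0.03,1],[0,0,0,0,0,0.03,1],[0,0,0,0,0,0.03,1],[0,0,0,0,0,0.03,1],[0,0,0,0,0,0.03,1],[0,0,0,0,0,0.028,1],[0,0,0,0,0,0,1],[0,0,0,0,-0.006,0,1],[0,0,0,0,-0.006,0,1],[0,0,0,0,-0.003,0,1],[0,0,0,0,0,0,1]]]'; python3 -m creep '[[[0,0,0,0,-0.001,0,1],[0,0,0,0,-0.001,0,1]]]'; python3 -m creep '[[[0,0,0,0,-0.001,0,1],[0,0,0,0,-0.001,0,1]]]'
```

```text
t: 9.77
eef_pos: [0.4649, -0.0144, 0.1244]
ee_rot: [-179.9, 0.2, -171.4]
force: [-0.4, 0.8, 0.4]
width: 0.0006
gripper_force: 0.0
t: 9.93
eef_pos: [0.4644, -0.0155, 0.1235]
ee_rot: [-180.0, 0.1, -171.3]
force: [-1.0, 0.5, 0.4]
width: 0.0003
gripper_force: 0.0
t: 10.1
eef_pos: [0.4643, -0.0169, 0.123]
ee_rot: [179.9, 0.0, -171.3]
force: [-1.2, 4.6, 3.3]
width: 0.0006
gripper_force: 2.3
```

```bash
python3 -m creep '[[[0,0,0,0,-0.001,0,1],[0,0,0,0,-0.001,0,1],[0,0,0,0,0,0,1]]]'; python3 -m creep '[[[0,0,0,0,0.008,0,1],[0,0,0,-0.024,0.005,0,1],[0,0,0,-0.024,0,0,1],[0,0,0,-0.024,0,0,1],[0,0,0,-0.024,0,0,1],[0,0,0,-0.024,0,0,1],[0,0,0,0,-0.005,0,1],[0,0,0,0,-0.004,0,1],[0,0,0,0,0,0,1]]]'; python3 -m creep '[[[0,0,0,0,-0.0015,0,1],[0,0,0,0,-0.0015,0,1]]]';  python3 -m creep '[[[0,0,0,0,-0.001,0,1],[0,0,0,0,-0.001,0,1]]]'
```

```text
t: 10.35
eef_pos: [0.4646, -0.0191, 0.1228]
ee_rot: [180.0, 0.0, -171.3]
force: [-0.4, 3.6, 3.4]
width: 0.0004
gripper_force: 2.1
t: 11.1
eef_pos: [0.5816, 0.0024, 0.1219]
ee_rot: [-180.0, -0.1, -171.3]
force: [-0.0, 0.7, -0.4]
width: 0.0004
gripper_force: 0.4
t: 11.27
eef_pos: [0.5818, -0.0002, 0.1222]
ee_rot: [180.0, -0.1, -171.3]
force: [-0.2, -0.7, 0.4]
width: 0.0008
gripper_force: 0.2
t: 11.43
eef_pos: [0.5825, -0.002, 0.1225]
ee_rot: [180.0, -0.1, -171.3]
force: [-1.8, 2.8, 1.7]
width: 0.0005
gripper_force: 1.2
```

```bash
for i in 1 2 3; do python3 -m creep '[[[0,0,0,0,-0.001,0,1],[0,0,0,0,0,0,1]]]' | grep -E "eef|force"; done
```

```text
eef_pos: [0.583, -0.0031, 0.1225]
force: [-0.9, 1.3, 1.3]
gripper_force: 0.8
eef_pos: [0.5835, -0.0042, 0.1226]
force: [-0.4, 0.8, -0.3]
gripper_force: 0.5
eef_pos: [0.5838, -0.0052, 0.1226]
force: [-0.0, -0.2, 1.6]
gripper_force: 0.2
```

Pressing above the plinth's edge can tip the rail. I'll back off, lower the tips below the board's top, and press there instead.

```bash
python3 -m creep '[[[0,0,0,0,0.01,0,1],[0,0,0,0,0.012,0,1],[0,0,0,0,0,0,1],[0,0,0,0,0,0,1]]]'
python3 - <<'E'
from h import *
a=manip.snapshot("wrist")[:,:,::-1];b=manip.snapshot("side")[:,:,::-1];c=manip.snapshot("scene")[:,:,::-1]
o=np.vstack([cv2.resize(a,(480,300)),cv2.resize(b[200:300,240:400],(480,300),interpolation=cv2.INTER_CUBIC)])
cv2.imwrite("pics/m5.png",o);np.savez("w5.npz",**manip.camera_model("wrist"));cv2.imwrite("pics/w5.png",a)
E
```

```text
t: 12.27
eef_pos: [0.5802, 0.0177, 0.1225]
ee_rot: [-180.0, -0.0, -171.2]
force: [0.1, 0.2, 1.1]
width: 0.0003
gripper_force: 0.0
```

View pics/m5.png

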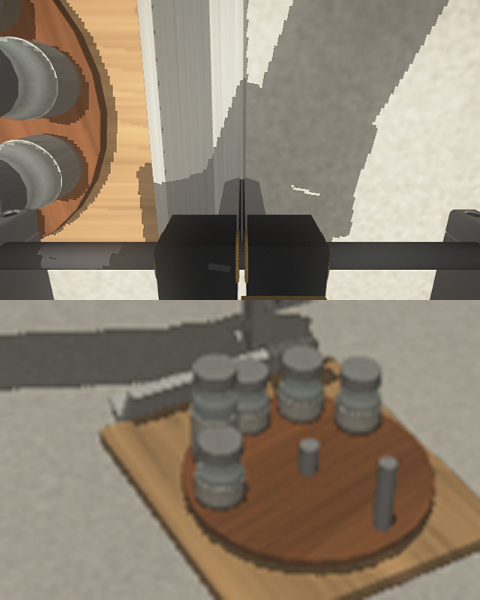

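The wrist picture shows the rail's top strip at scaled x=140–152, a wide outer face, and the foot edge near x=245. The side view shows the rail's end at (118,410), possibly leaning over the board. I'll check that by casting rays.

```bash
python3 - <<'E'
from h import *
w=dict(np.load("w5.npz"));mid=np.array([.5265,-.0305]);t=np.radians(8.5);u=np.array([np.cos(t),np.sin(t)]);n=np.array([u[1],-u[0]])
def f(p,z):
    q=ray(w,(p[0]/.75,p[1]/.75),z)[:2]-mid;return (round(-q@n*1000,1),round(q@u*1000))
print("out,along mm")
for p in((138,5),(153,180)):print("flush top",f(p,.06),f(p,.05),f(p,.04), "board top",f(p,.018))
for p in((152,5),(162,180)):print("back top",f(p,.06),f(p,.05),f(p,.04))
for p in((212,5),(213,120)):print("line",f(p,.06),f(p,.03),f(p,.005))
for p in((245,5),(245,80)):print("foot",f(p,.04),f(p,.02),f(p,.005),f(p,0))
a=cv2.imread("pics/w5.png").astype(int)
for r in(20,60,100):print(r,[(c,*a[r,c]) for c in range(170,345,5)])
E
```

```text
out,along mm
flush top (np.float64(-14.4), -54) (np.float64(-18.1), -57) (np.float64(-21.7), -59) board top (np.float64(-29.8), -65)
flush top (np.float64(-14.9), 41) (np.float64(-18.6), 44) (np.float64(-22.3), 48) board top (np.float64(-30.4), 56)
back top (np.float64(-7.3), -54) (np.float64(-10.5), -57) (np.float64(-13.6), -59)
back top (np.float64(-9.5), 41) (np.float64(-12.8), 44) (np.float64(-16.1), 48)
line (np.float64(23.2), -54) (np.float64(20.0), -62) (np.float64(17.3), -69)
line (np.float64(22.2), 4) (np.float64(18.8), 8) (np.float64(15.9), 11)
foot (np.float64(40.1), -59) (np.float64(40.3), -65) (np.float64(40.4), -69) (np.float64(40.5), -71)
foot (np.float64(40.4), -18) (np.float64(40.6), -18) (np.float64(40.7), -19) (np.float64(40.8), -19)
20 [(170, np.int64(127), np.int64(179), np.int64(222)), (175, np.int64(127), np.int64(179), np.int64(222)), (180, np.int64(127), np.int64(178), np.int64(221)), (185, np.int64(206), np.int64(219), np.int64(223)), (190, np.int64(195), np.int64(209), np.int64(215)), (195, np.int64(201), np.int64(216), np.int64(221)), (200, np.int64(202), 
[... 4435 characters left out ...]
64(150), np.int64(153)), (280, np.int64(133), np.int64(142), np.int64(145)), (285, np.int64(208), np.int64(222), np.int64(224)), (290, np.int64(206), np.int64(219), np.int64(222)), (295, np.int64(208), np.int64(221), np.int64(224)), (300, np.int64(211), np.int64(223), np.int64(226)), (305, np.int64(209), np.int64(222), np.int64(225)), (310, np.int64(207), np.int64(220), np.int64(224)), (315, np.int64(214), np.int64(226), np.int64(229)), (320, np.int64(209), np.int64(221), np.int64(224)), (325, np.int64(135), np.int64(144), np.int64(148)), (330, np.int64(119), np.int64(130), np.int64(135)), (335, np.int64(209), np.int64(225), np.int64(230)), (340, np.int64(213), np.int64(227), np.int64(232))]
```

Casting the rays shows the rail tipped roughly 30° against the board edge. Its top is about 15 mm over the board and its foot is raised. I'll straddle it from above, so that closing the fingers sets it upright, and then reseat it.

```bash
python3 -m creep '[[[0,0,0,0,0,-0.02,1],[0,0,0,0,0,-0.03,1],[0,0,0,0,0,-0.03,1],[0,0,0,0.02,-0.0138,0,0.2],[0,0,0,0.02,-0.0138,0,0.2],[0,0,0,0,0,0,0.2],[0,0,0,0,0,0,0.2],[0,0,0,0,0,0,0.2],[0,0,0,0,0,0,0.2],[0,0,0,0,0,0,0.2],[0,0,0,0,0,0,0.2],[0,0,0,0,0,0,0.2]]]'
python3 - <<'E'
from h import *
w=manip.camera_model("wrist");a=manip.snapshot("wrist")[:,:,::-1];cv2.imwrite("pics/w6.png",a);a=a.astype(int)
np.savez("w6.npz",**w)
mid=np.array([.5265,-.0305]);t=np.radians(8.5);u=np.array([np.cos(t),np.sin(t)]);n=np.array([u[1],-u[0]])
p=manip.sense()["eef_pos"][:2]-mid;print("tcp out",-p@n,"along",p@u)
def out(c,r,z):
    q=ray(w,(c,r),z)[:2]-mid;return round(-q@n*1000,1)
for r in(60,100,140,180):
    sat=a[r,:,2]-a[r,:,0]; g=cv2.GaussianBlur(a[r].mean(1).astype(np.float32).reshape(1,-1),(5,1),0).ravel();d=np.abs(g[2:]-g[:-2])
    wood=[c for c in range(150,400) if sat[c]>50]; k=[c+1 for c in range(200,420) if d[c]>12 and d[c]==d[max(0,c-3):c+4].max()]
    print(r,"wood end",max(wood,default=None),"edges",[(c,out(c,r,.05),out(c,r,.02)) for c in k])
E
```

```text
t: 13.42
eef_pos: [0.5452, -0.0163, 0.2024]
ee_rot: [180.0, -0.0, -171.3]
force: [-0.6, 0.1, 0.4]
width: 0.0568
gripper_force: 0.0
tcp out 0.011254165683524513 along 0.020507969056977462
60 wood end 278 edges [(279, np.float64(-17.0), np.float64(-20.6)), (292, np.float64(-8.7), np.float64(-11.2)), (330, np.float64(15.6), np.float64(16.2)), (365, np.float64(37.9), np.float64(41.4)), (384, np.float64(50.1), np.float64(55.1))]
100 wood end 280 edges [(202, np.float64(-68.4), np.float64(-78.6)), (209, np.float64(-63.8), np.float64(-73.4)), (280, np.float64(-17.1), np.float64(-20.7)), (293, np.float64(-8.5), np.float64(-11.0)), (330, np.float64(15.8), np.float64(16.4)), (367, np.float64(40.1), np.float64(43.8))]
140 wood end 281 edges [(206, np.float64(-68.0), np.float64(-78.1)), (224, np.float64(-55.8), np.float64(-64.3)), (232, np.float64(-50.4), np.float64(-58.2)), (281, np.float64(-17.2), np.float64(-20.8)), (294, np.float64(-8.4), np.float64(-10.8)), (328, np.float64(14.7), np.float64(15.1)), (360, np.float64(36.3), np.float64(39.6))]
180 wood end 282 edges [(210, np.float64(-67.5), np.float64(-77.5)), (215, np.float64(-64.0), np.float64(-73.6)), (228, np.float64(-54.9), np.float64(-63.3)), (234, np.float64(-50.7), np.float64(-58.6)), (238, np.float64(-47.9), np.float64(-55.5)), (243, np.float64(-44.4), np.float64(-51.5)), (283, np.float64(-16.5), np.float64(-20.0)), (295, np.float64(-8.2), np.float64(-10.6)), (305, np.float64(-1.2), np.float64(-2.7)), (329, np.float64(15.6), np.float64(16.2)), (362, np.float64(38.6), np.float64(42.1))]
```

```bash
python3 -m creep '[[[0,0,0,0,0,0,0.2],[0,0,0,0,0,0,0.2],[0,0,0,0,0,0,0.2],[0,0,0,0,0,0,0.2],[0,0,0,0,0,0,0.2],[0,0,0,0,0,0,0.2],[0,0,0,0,0,0.025,0.2],[0,0,0,0,0,0.025,0.2],[0,0,0,0,0,0.0255,0.2],[0,0,0,0,0,0,0.2]]]'
```

```text
t: 14.3
eef_pos: [0.5418, -0.0159, 0.1223]
ee_rot: [179.8, -0.5, -171.3]
force: [-0.0, 1.3, -1.8]
width: 0.0753
gripper_force: 0.0
```

```bash
for i in 1 2; do python3 -m creep '[[[0,0,0,0,0,0,1],[0,0,0,0,0,0,1],[0,0,0,0,0,0,1],[0,0,0,0,0,0,1],[0,0,0,0,0,0,1],[0,0,0,0,0,0,1],[0,0,0,0,0,0,1],[0,0,0,0,0,0,1]]]' 30; done
```

```text
t: 14.97
eef_pos: [0.545, -0.0166, 0.1273]
ee_rot: [-180.0, 0.0, -171.3]
force: [-0.1, 0.1, -0.6]
width: 0.025
gripper_force: 0.0
t: 15.63
eef_pos: [0.5449, -0.0165, 0.127]
ee_rot: [180.0, -0.0, -171.3]
force: [-0.5, 1.5, 1.0]
width: 0.0099
gripper_force: 30.0
```

```bash
python3 -m creep '[[[0,0,0,0,0,0,0.84],[0,0,0,0,0,0,0.84],[0,0,0,0,0,0,0.84],[0,0,0,0,0,0.003,0.84],[0,0,0,0,0,0.0035,0.84],[0,0,0,0,0,0,0.84]]]';python3 -m creep '[[[0,0,0,0,0,0,1],[0,0,0,0,0,0,1],[0,0,0,0,0,0,1],[0,0,0,0,0,0,1],[0,0,0,0,0,0,1]]]' 30
python3 - <<'E'
from h import *
w=manip.camera_model("wrist");a=manip.snapshot("wrist")[:,:,::-1];cv2.imwrite("pics/w7.png",a);a=a.astype(int)
mid=np.array([.5265,-.0305]);t=np.radians(8.5);u=np.array([np.cos(t),np.sin(t)]);n=np.array([u[1],-u[0]])
p=manip.sense()["eef_pos"][:2]-mid;print("tcp out",-p@n,"along",p@u)
def out(c,r,z):
    q=ray(w,(c,r),z)[:2]-mid;return round(-q@n*1000,1)
for r in(20,60,100,140,180):
    sat=a[r,:,2]-a[r,:,0]; g=cv2.GaussianBlur(a[r].mean(1).astype(np.float32).reshape(1,-1),(5,1),0).ravel();d=np.abs(g[2:]-g[:-2])
    wood=[c for c in range(150,400) if sat[c]>50]; k=[c+1 for c in range(240,420) if d[c]>12 and d[c]==d[max(0,c-3):c+4].max()]
    print(r,"wood end",max(wood,default=None),"edges",[(c,out(c,r,.06),out(c,r,.018)) for c in k])
E
```

```text
t: 16.13
eef_pos: [0.5445, -0.0165, 0.1197]
ee_rot: [180.0, -0.1, -171.3]
force: [-1.2, -0.0, -0.7]
width: 0.0152
gripper_force: 0.0
t: 16.55
eef_pos: [0.5447, -0.0165, 0.1202]
ee_rot: [180.0, -0.0, -171.3]
force: [0.0, 0.0, -2.2]
width: 0.0097
gripper_force: 30.0
tcp out 0.01112094805398265 along 0.020105939997955603
20 wood end 301 edges [(297, np.float64(1.1), np.float64(-1.8)), (301, np.float64(2.6), np.float64(0.2)), (307, np.float64(4.9), np.float64(3.1)), (333, np.float64(14.7), np.float64(15.8)), (411, np.float64(44.2), np.float64(54.0))]
60 wood end 302 edges [(301, np.float64(2.4), np.float64(-0.1)), (306, np.float64(4.4), np.float64(2.4)), (311, np.float64(6.3), np.float64(5.0)), (334, np.float64(15.2), np.float64(16.5)), (338, np.float64(16.8), np.float64(18.5)), (388, np.float64(36.2), np.float64(43.7))]
100 wood end 302 edges [(306, np.float64(4.2), np.float64(2.3)), (311, np.float64(6.2), np.float64(4.8)), (329, np.float64(13.4), np.float64(14.2)), (335, np.float64(15.8), np.float64(17.3)), (371, np.float64(30.2), np.float64(35.9))]
140 wood end 303 edges [(305, np.float64(3.6), np.float64(1.5)), (310, np.float64(5.7), np.float64(4.2))]
180 wood end 303 edges [(300, np.float64(1.4), np.float64(-1.4)), (306, np.float64(3.9), np.float64(1.8)), (312, np.float64(6.4), np.float64(5.1))]
```

```bash
python3 -m creep '[[[0,0,0,0,-0.002,0,1],[0,0,0,0,-0.001,0,1],[0,0,0,0,-0.001,0,1],[0,0,0,0,-0.001,0,1],[0,0,0,0,-0.0005,0,1],[0,0,0,0,0,0,1]]]'; for i in 1 2; do python3 -m creep '[[[0,0,0,0,-0.0005,0,1],[0,0,0,0,-0.0005,0,1],[0,0,0,0,0,0,1]]]' | grep -E "eef|force:"; done; python3 -c "
from rig import manip;print(manip.sense()['torque'])"
```

```text
t: 17.1
eef_pos: [0.5457, -0.0215, 0.1205]
ee_rot: [179.9, -0.0, -171.3]
force: [0.1, 4.5, -1.0]
width: 0.0096
gripper_force: 30.0
eef_pos: [0.5457, -0.0217, 0.1205]
force: [-1.2, 9.6, 0.2]
gripper_force: 30.0
eef_pos: [0.5458, -0.0219, 0.1206]
force: [-1.2, 13.1, 1.4]
gripper_force: 30.0
[2.49641916 0.01202597 0.01884015]
```

```bash
python3 -m creep '[[[0,0,0,0,0.0012,0,1],[0,0,0,0,0,0,1],[0,0,0,0,0,0,0.7],[0,0,0,0,0,0,0.7],[0,0,0,0,0,0,0.7],[0,0,0,0,0,0,0.7],[0,0,0,0,0,0,0.7],[0,0,0,0,0,0,0.7],[0,0,0,0,0,0,0.7],[0,0,0,0,0,-0.02,0.7],[0,0,0,0,0,-0.02,0.7],[0,0,0,0,0,-0.035,0.7],[0,0,0,0,0,-0.035,0.7],[0,0,0,0,0,-0.035,0.7],[0,0,0,0,0,-0.035,0.7],[0,0,0,0,0,0,0.6],[0,0,0,0,0,0,0.6]]]'
cat > rail.py <<'E'
from h import *
w=manip.camera_model("wrist");a=manip.snapshot("wrist")[:,:,::-1];cv2.imwrite("pics/w8.png",a);a=a.astype(int);np.savez("w8.npz",**w)
mid=np.array([.5265,-.0305]);t=np.radians(8.5);u=np.array([np.cos(t),np.sin(t)]);n=np.array([u[1],-u[0]])
def pt(c,r,z):
    q=ray(w,(c,r),z)[:2]-mid;return (round(-q@n*1000,1),round(q@u*1000))
for r in(42,50,70,90,110,140,170,200,230):
    sat=a[r,:,2]-a[r,:,0]; g=cv2.GaussianBlur(a[r].mean(1).astype(np.float32).reshape(1,-1),(3,1),0).ravel();d=np.abs(g[2:]-g[:-2])
    wood=max([c for c in range(150,400) if sat[c]>40],default=0); k=[c+1 for c in range(300,380) if d[c]>10 and d[c]==d[max(0,c-3):c+4].max()]
    print(r,"wood end",wood,pt(wood,r,.018),"edges",[(c,pt(c,r,.06)[0]) for c in k])
E
python3 rail.py
```

```text
t: 19.02
eef_pos: [0.5469, -0.0231, 0.3032]
ee_rot: [-179.9, 0.3, -171.3]
force: [0.5, 0.0, -0.1]
width: 0.0364
gripper_force: 0.0
42 wood end 319 (np.float64(-0.4), -122) edges [(321, np.float64(1.9))]
50 wood end 319 (np.float64(-0.4), -115) edges [(320, np.float64(1.0))]
70 wood end 319 (np.float64(-0.4), -96) edges [(320, np.float64(1.0)), (332, np.float64(11.7)), (354, np.float64(31.3)), (379, np.float64(53.6))]
90 wood end 319 (np.float64(-0.4), -77) edges [(320, np.float64(1.0)), (330, np.float64(10.1)), (354, np.float64(31.8)), (370, np.float64(46.2))]
110 wood end 319 (np.float64(-0.4), -57) edges [(320, np.float64(1.0)), (332, np.float64(12.1)), (354, np.float64(32.2)), (363, np.float64(40.5))]
140 wood end 319 (np.float64(-0.4), -27) edges [(320, np.float64(1.1)), (330, np.float64(10.5))]
170 wood end 319 (np.float64(-0.4), 5) edges [(319, np.float64(0.1))]
200 wood end 319 (np.float64(-0.4), 39) edges [(320, np.float64(1.1))]
230 wood end 319 (np.float64(-0.4), 74) edges [(320, np.float64(1.1))]
```

The rail is upright and flush, with the wood edge and rail edge aligned at columns 319–320 for its whole visible length. Next I measure the turntable from above.

```bash
python3 -m creep '[[[0,0,0,-0.0043,-0.0305,0,0.5],[0,0,0,-0.0043,-0.0305,0,0.5],[0,0,0,-0.0043,-0.0305,0,0.5],[0,0,0,-0.0043,-0.0305,0,0.5],[0,0,0,-0.0043,-0.0305,0,0.5],[0,0,0,-0.0043,-0.0305,0,0.5],[0,0,0,0,0,0,0.5],[0,0,0,0,0,0,0.5],[0,0,0,0,0,0,0.5]]]'
python3 - <<'E'
from h import *
w=manip.camera_model("wrist");a=manip.snapshot("wrist")[:,:,::-1];cv2.imwrite("pics/w9.png",a);np.savez("w9.npz",**w)
print(manip.sense()["eef_pos"])
for n,X in(("axis",(.551,-.194,.068)),("post",(.581,-.28,.108)),("tall",(.478,-.145,.136))):print(n,proj(w,X))
E
```

```text
t: 19.82
eef_pos: [0.5984, -0.1991, 0.2984]
ee_rot: [179.9, -0.2, -171.3]
force: [-0.5, 0.2, 0.2]
width: 0.0467
gripper_force: 0.0
[ 0.59848312 -0.1986464   0.29895252]
axis [335.43888696 148.5339385 ]
post [226.21945728 173.93571406]
tall [429.3623909   59.53327254]
```

View pics/w9.png

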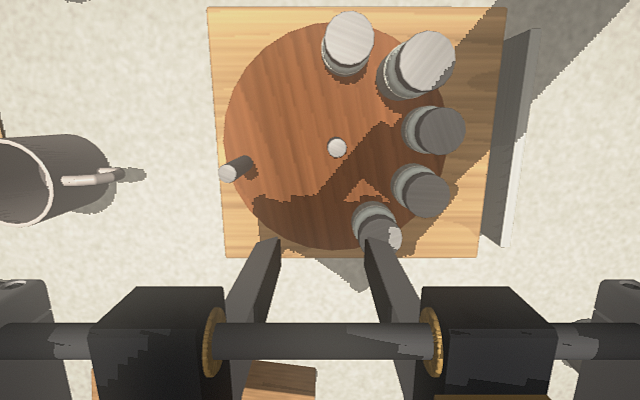

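This view shows the stub top at (337,147), the post top at (228,174), the tall lid at (427,61), and the board corners at (207,8), (506,10), (478,257) and (226,258).

```bash
python3 - <<'E'
from h import *
w=dict(np.load("w9.npz"))
P={k:ray(w,p,z)[:2] for k,p,z in(("stub",(337,147),.068),("post",(228,174),.108),("tall",(427,61),.136),("c1",(207,8),.018),("c2",(506.5,10),.018),("c3",(478,257),.018),("c4",(226,258),.018))}
for k,v in P.items():print(k,v.round(4))
ax=P["stub"]
fa=P["c3"]-P["c2"];print("front len ang",np.hypot(*fa),np.degrees(np.arctan2(fa[1],fa[0])),"mid",(P["c2"]+P["c3"])/2)
m=(P["c2"]+P["c3"])/2-ax;print("front dir from axis",np.degrees(np.arctan2(m[1],m[0])),np.hypot(*m))
for k in("post","tall"):
    d=P[k]-ax;print(k,np.hypot(*d),np.degrees(np.arctan2(d[1],d[0])))
E
```

```text
stub [ 0.5494 -0.1928]
post [ 0.5808 -0.2786]
tall [ 0.4791 -0.1464]
c1 [ 0.4424 -0.3338]
c2 [ 0.4011 -0.0506]
c3 [ 0.652  -0.0103]
c4 [ 0.6964 -0.2955]
front len ang 0.2541207205820434 9.134403867345142 mid [ 0.52650227 -0.03042981]
front dir from axis 98.035547807157 0.16400044718505413
post 0.09132654246576163 -69.88398256783758
tall 0.08427037564413191 146.53598314461303
```

```bash
python3 -m creep '[[[0,0,7.15,0,0,0,0.5],[0,0,7.15,0,0,0,0.5],[0,0,7.15,0,0,0,0.5],[0,0,7.15,0,0,0,0.5],[0,0,7.15,0,0,0,0.5],[0,0,7.15,0,0,0,0.5],[0,0,7.15,0,0,0,0.5],[0,0,7.15,0,0,0,0.5],[0,0,7.15,0,0,0,0.5],[0,0,7.15,0,0,0,0.5],[0,0,7.15,0,0,0,0.5],[0,0,0,-0.023,-0.0147,0,0.5],[0,0,0,-0.023,-0.0147,0,0.5],[0,0,0,-0.023,-0.0147,0,0.5],[0,0,0,0,0,0,0.5],[0,0,0,0,0,0,0.5]]]'
```

```text
t: 21.2
eef_pos: [0.581, -0.2793, 0.3002]
ee_rot: [-180.0, -0.1, 110.0]
force: [0.8, -0.5, -0.3]
width: 0.0473
gripper_force: 0.0
```

```bash
python3 -m creep '[[[0,0,0,0,0,0.0264,0.5],[0,0,0,0,0,0.0264,0.5],[0,0,0,0,0,0.0264,0.5],[0,0,0,0,0,0.0264,0.5],[0,0,0,0,0,0.0264,0.5],[0,0,0,0,0,0,0.5],[0,0,0,0,0,0,0.5],[0,0,0,0,0,0,1],[0,0,0,0,0,0,1],[0,0,0,0,0,0,1],[0,0,0,0,0,0,1],[0,0,0,0,0,0,1],[0,0,0,0,0,0,1],[0,0,0,0,0,0,1],[0,0,0,0,0,0,1]]]' 30
```

```text
t: 22.45
eef_pos: [0.5817, -0.2801, 0.1695]
ee_rot: [180.0, 0.1, 110.0]
force: [-0.9, 0.3, 4.7]
width: 0.0154
gripper_force: 30.0
```

```bash
python3 -m creep '[[[0,0,1,0,-0.0016,0,1],[0,0,2,0.00006,-0.0032,0,1],[0,0,2,0.00006,-0.0032,0,1],[0,0,2,0.00006,-0.0032,0,1],[0,0,2,0.00006,-0.0032,0,1],[0,0,2,0.00006,-0.0032,0,1],[0,0,1,0,-0.0016,0,1],[0,0,0,0,0,0,1],[0,0,0,0,0,0,1]]]'
python3 - <<'E'
from h import *
s=manip.sense();p=s["eef_pos"][:2]-np.array([.5494,-.1928]);print(s["eef_pos"],s["ee_rot"],s["force"],np.hypot(*p),np.degrees(np.arctan2(p[1],p[0])))
E
```

```text
t: 23.2
eef_pos: [0.5631, -0.2848, 0.1696]
ee_rot: [179.9, 0.1, 98.0]
force: [-0.8, 1.1, 4.8]
width: 0.0151
gripper_force: 30.0
[ 0.563102   -0.28478063  0.16955266] [1.79931269e+02 6.18285942e-02 9.80214126e+01] [-0.76239457  1.10212749  4.7518816 ] 0.09299559637408449 -81.52717294282533
```

```bash
python3 -m creep '[[[0,0,1,0,-0.0016,0,1],[0,0,2,0.00006,-0.0032,0,1],[0,0,2,0.00006,-0.0032,0,1],[0,0,2,0.00006,-0.0032,0,1],[0,0,2,0.00006,-0.0032,0,1],[0,0,2,0.00006,-0.0032,0,1],[0,0,2,0.00006,-0.0032,0,1],[0,0,2,0.00006,-0.0032,0,1],[0,0,2,0.00006,-0.0032,0,1],[0,0,2,0.00006,-0.0032,0,1],[0,0,2,0.00006,-0.0032,0,1],[0,0,2,0.00006,-0.0032,0,1],[0,0,2,0.00006,-0.0032,0,1],[0,0,2,0.00006,-0.0032,0,1],[0,0,2,0.00006,-0.0032,0,1],[0,0,2,0.00006,-0.0032,0,1],[0,0,2,0.00006,-0.0032,0,1],[0,0,1,0,-0.0016,0,1],[0,0,0,0,0,0,1],[0,0,0,0,0,0,1]]]'
cat > chk.py <<'E'
from h import *
s=manip.sense();p=s["eef_pos"][:2]-np.array([.5494,-.1928]);print("post r,ang",np.hypot(*p),np.degrees(np.arctan2(p[1],p[0])),s["force"])
ax=np.array([.5494,-.1928,.136])
for n in("scene","side","wrist"):
    c=manip.camera_model(n);a=manip.snapshot(n)[:,:,::-1];cv2.imwrite(f"pics/f_{n}.png",a)
    t=np.radians(98.5);X=ax+np.array([.085*np.cos(t),.085*np.sin(t),0]);uv=proj(c,X);print(n,"expected tall lid",uv.round(1))
    if n=="wrist" and not(0<uv[0]<640 and 0<uv[1]<400):continue
    h=14 if n!="wrist" else 60
    x,y=uv.round().astype(int);x0,y0=max(x-h,0),max(y-h,0)
    hsv=cv2.cvtColor(a[y0:y+h,x0:x+h].copy(),cv2.COLOR_BGR2HSV)
    m=((hsv[...,1]<38)&(hsv[...,2]>95)).astype(np.uint8)
    k,l,st,ce=cv2.connectedComponentsWithStats(m)
    for i in range(1,k):
        if st[i,4]>30:
            q=ce[i]+[x0,y0];bb=st[i,:4];print("  comp",st[i].tolist(),q.round(1),ray(c,q,.136).round(4))
E
python3 chk.py
```

```text
t: 24.87
eef_pos: [0.5102, -0.2769, 0.1695]
ee_rot: [179.9, 0.1, 64.1]
force: [0.5, -1.8, 5.4]
width: 0.0154
gripper_force: 30.0
post r,ang 0.0927900499357502 -115.00882122280821 [ 0.49571301 -1.82934227  5.41796311]
scene expected tall lid [305.7 181.5]
  comp [0, 0, 28, 28, 404] [305.7 179.9] [ 0.5308 -0.1112  0.136 ]
side expected tall lid [326.9 209.8]
  comp [0, 0, 17, 20, 277] [320.2 204.3] [ 0.5294 -0.0777  0.136 ]
wrist expected tall lid [ 129.8 -236.3]
```

```bash
python3 -m creep '[[[0,0,1,0,-0.0016,0,1],[0,0,1.5,0.00003,-0.0024,0,1],[0,0,0,0,0,0,1],[0,0,0,0,0,0,1],[0,0,0,0,0,0,1],[0,0,0,0,0,0,1]]]'
python3 - <<'E'
from h import *
s=manip.sense();ax=np.array([.5494,-.1928]);p=s["eef_pos"][:2]-ax;print("post",np.degrees(np.arctan2(p[1],p[0])),s["ee_rot"][2])
for n,f,uv in(("scene","s1",(301.7,164)),("side","side0",(311.8,221))):
    c=manip.camera_model(n);T=cv2.imread(f"pics/{f}.png");x,y=np.round(uv).astype(int)
    a=manip.snapshot(n)[:,:,::-1].copy();cv2.imwrite(f"pics/g_{n}.png",a)
    t=T[y-6:y+14,x-9:x+10]
    X=[*(ax+.085*np.array([np.cos(np.radians(98.5)),np.sin(np.radians(98.5))])),.136];e=proj(c,X)
    ex,ey=e.round().astype(int);h=22
    r=cv2.matchTemplate(a[ey-h:ey+h,ex-h:ex+h],t,cv2.TM_CCOEFF_NORMED);_,v,_,l=cv2.minMaxLoc(r)
    i,j=l; 
    sub=lambda L,C,R:0.5*(L-R)/(L-2*C+R)
    dx=sub(r[j,i-1],r[j,i],r[j,i+1]) if 0<i<r.shape[1]-1 else 0;dy=sub(r[j-1,i],r[j,i],r[j+1,i]) if 0<j<r.shape[0]-1 else 0
    q=np.array([ex-h+i+9+dx+uv[0]-x,ey-h+j+6+dy+uv[1]-y]);w=ray(c,q,.136);w0=ray(c,uv,.136);tr=np.array([.4791,-.1464])
    corr=w[:2]-w0[:2]+tr-ax;print(n,"score",round(v,2),"exp",e.round(1),"found",q.round(1),"r",np.hypot(*corr).round(4),"ang corr",np.degrees(np.arctan2(corr[1],corr[0])).round(1),"raw",(np.degrees(np.arctan2(*(w[:2]-ax)[::-1]))).round(1))
E
```

```text
t: 25.52
eef_pos: [0.5066, -0.2751, 0.1695]
ee_rot: [179.9, 0.1, 61.5]
force: [-0.2, -3.4, 5.9]
width: 0.0155
gripper_force: 30.0
post -117.48257222771923 61.53322600314904
scene score 0.75 exp [305.7 181.5] found [292.7 168. ] r 0.0519 ang corr 150.5 raw 153.0
side score 0.48 exp [326.9 209.8] found [337.1 204.3] r 0.0996 ang corr 78.0 raw 76.8
```

```bash
python3 - <<'E'
import cv2,numpy as np
for f,(x0,x1),(y0,y1) in(("g_scene",(280,336),(164,218)),("g_side",(296,362),(190,246))):
    a=cv2.imread(f"pics/{f}.png");h=cv2.cvtColor(a,cv2.COLOR_BGR2HSV)
    print(f,x0,y0)
    for y in range(y0,y1,1):print(y,''.join('w' if h[y,x,1]>95 else (' .:-=+*#%@'[min(9,h[y,x,2]//26)]) for x in range(x0,x1)))
E
```

```text
g_scene 280 164
164 %%%%%%%%%%%%%%%%%%%%%%%%%%%%%%%%%%%%%%%%%%%%%%#**+======
165 %%%%%%%%%%%%%%%%%%%%%%%%%%%%%%%%%%%%%%%%%%%###+=========
166 %%%%%%%%%%%%%%%%%%%%%%%%%%%%%%%%%%%%%%%%###+============
167 %%%%%%%%%%%%%%%%%%%%%%%%%%%%%%%%%%%%%%##+===============
168 %%%#%%%%%%%%%%%%%%%%%%%%%%%%%%%%%%%###+=================
169 w##*#######%%%%%%%%%%%%##%%%%%%%###+====================
170 wwwwwwww++*##%%%#%%%##**+*##%#*#+=======================
171 wwwwwwwwwwwwww****##+=----=+*+==========================
172 wwwwwwwwwwwwwwwwwww==------=+===========================
173 wwwwwwwwwwwwwwwwww------=++**+==========================
174 wwwwwwwwwwwwwwwwww------+*****+www======================
175 wwwwwwwwwwwwwwwwww-----=+****++wwwwwwwww================
176 wwwwwwwwwwwwwwwwww----=+*****+=wwwwwwwwwwwwwwww=========
177 wwwwwwwwwwwwwwwwww--=+*******++=wwwwwwwwwwwwwwwwwwwww===
178 wwwwwwwwwwwwwwwwww--+**********+wwwwwwwwwwwwwwwwwwwwwwww
179 wwwwwwwwwwwwwwwwww--***********+=wwwwwwwwwwwwwwwwwwwwww+
180 wwwwwwwwwwwwwwwwww==***********+=wwwwwwwwwwwwwwwwwwwwww*
181 wwwwwwwwwwwwwwwwww==+**********+=wwwwwwwwww
[... 5500 characters left out ...]
www+=---::::::--:::-----=-:..........--=====-.........w=----=
237 wwwwwwwww=--::::::---:::-:..:::...........:-=====:.........w==--==
238 wwwwwwwww=---:::::::::::-::.:::.........::::-----:.........:-====-
239 wwwwwwwww=---:-----:::::::::.::.........:::...:::.........w:---===
240 wwwwwwwww=----=====------:::::::........::::...::.........w::::---
241 wwwwwwwww=----==========------::........w:::::::..........w::::..-
242 wwwwwwwww----==========----:--:.........::wwwwwww.........w:::::.:
243 wwwwwwwww=---=========---wwwww-.........:-wwwwwww.........ww::::::
244 wwwwwwwww=-----====------wwwwwwww:......:-wwwwwww.........wwww:---
245 wwwwwwwww=---------------wwwwwwwwwww-:::::wwwwwww.........wwwww---
```

The scene map puts the tall jar's lid at about (305.5, 180). I expected (305.7, 181.5), and that camera read about 1.3 px high in the same way at the start. The jars I can see are standing, and the rail is still against the board. Settling, then handing in.

```bash
python3 -m creep '[[[0,0,0,0,0,0,1],[0,0,0,0,0,0,1],[0,0,0,0,0,0,1],[0,0,0,0,0,0,1],[0,0,0,0,0,0,1],[0,0,0,0,0,0,1]]]' && python3 -c "
from rig import manip
print(manip.hand_in())"
```

```text
t: 26.12
eef_pos: [0.5066, -0.2751, 0.1695]
ee_rot: [179.9, 0.1, 61.5]
force: [-0.3, -3.0, 6.5]
width: 0.0153
gripper_force: 30.0
the job is handed in; nothing more can be done
None
```

I handed the job in at 26 s with the rail standing flush (about 2–3 mm off centre) and the gripper holding the turntable with the tall jar facing front to within about 2°; my own push tipped the rail once on the way, and I righted and reseated it.

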